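# Put the wet printing tools on the sloping drying rest

## Task

Put the two washed printing tools on the wooden drying rest. Lay the squeegee flat on the upper sloping ledge, between its two blue end cheeks, with the timber grip down along the blue lip and the black rubber blade pointing up the slope into free air. Lay the red-handled brush in the two yellow notches below it, resting on the bottom of both, with the end of the handle close to the yellow end stop and the bristles out past the other notch. Leave the other things on the table where they are.

Things in the scene. Friction and masses are not known exactly. Their poses are not given: they have to be found in the camera images.
- squeegee: Loose squeegee, 85 x 150 x 25 mm, about 0.18 kg: timber grip, black rubber blade along one side. Origin: underside centre as it lies flat; z up, y along the 150 mm. Grip: x = -8 to 42 mm, full height; blade on the -x side. Centre of mass at x = 9 mm. Starts flat on the table, left or right of the rest, its +x (grip side) towards the robot within 0.5 rad.
- grip_middle (a point): Middle of the top of the squeegee's timber grip, at (17, 0, 25) mm in the squeegee's frame. The grip is 50 mm wide here (along x), to be taken across that width. On the blade side only its top 8 mm are free, so fingertips go no more than 8 mm below this point.
- blade_edge (a point): Middle of the squeegee's free rubber edge, at (-42, 0, 12) mm in its frame. The blade is 8 mm thick (z = 8 to 16 mm) and runs from here to the grip.
- red_brush: Loose brush, red handle, dark bristles, 193 x 21 x 21 mm, 0.05 kg. Origin: on the underside at mid length; z up, x along it: bristles at the -x end (about 45 mm long), handle end at x = +96 mm. It does not roll: it acts as a bar 18 mm wide (y), 21 mm high, to be taken across y at x = 0. Starts flat on the table, across the rest from the squeegee, bristles towards world +y within 0.5 rad.
- bristle_tip (a point): Bristle end of the red brush, at (-96, 0, 10) mm in the brush's frame.
- drying_rest: Fixed plywood drying rest. Origin: underside centre of its base board (190 mm in x, 215 mm in y, 12 mm thick) on the table. Its slope rises along its +x, away from the robot. It carries the squeegee ledge (upper, far) and the brush notches (lower, near), both tilted 0.28 rad in one plane, 121 mm apart along the slope.
- squeegee_ledge: Plywood ledge, 54 mm wide (x), 184 mm long (y). Origin: middle of its upper face, 100 mm above the table; x up the slope, z square to the face (0.28 rad off vertical). Blue end cheeks, inner faces at y = -82 and 82 mm, 8 mm high; far edge x = 27 mm open. A well-placed squeegee has its origin at (20, 0, 0) mm here and its x opposite to this x; it tips off if put 15 mm further up.
- ledge_lip (a point): Middle of the top inner edge of the blue lip along the ledge's low side, at (-27, 0, 6) mm in the ledge's frame. The lip is 6 mm thick and 6 mm high over the face. A well-placed squeegee has its grip about 5 mm or less from the lip, not on top of it; friction holds it.
- brush_notches: Two yellow U-notches in line along y, open at the top, 28 mm wide inside (x), walls 9 mm high, 7 mm thick, at y = -70 to -40 and 25 to 45 mm; between them a strip lies 4 mm below their floors. Origin: between them at floor level, 67 mm above the table; x up the slope, z square to it (0.28 rad off vertical). A well-placed brush has its origin at (0, 0, 0) mm here, its x along this -y.
- end_stop (a point): Middle of the top inner edge of the yellow end stop plate, at (0, -103.5, 12) mm in the notches' frame. The handle of a well-placed brush ends 7 mm short of it.
- yellow_brush: Brush with a yellow handle, 193 x 21 x 21 mm; a loose bystander, to be left where it is. Origin: centre of its underside.
- ink_pot_green: Ink pot with a green lid, 62 mm across, 64 mm high; a loose bystander, to be left where it is. Origin: centre of its underside.
- ink_pot_blue: Ink pot with a blue lid, 58 mm across, 64 mm high; a loose bystander, to be left where it is. Origin: centre of its underside.
Things that resemble listed ones, but are neither listed nor needed, are in the scene too. What is shaped like the squeegee but turquoise is not meant.

How it is judged:
By the outcome, as a careful person would: the job done as asked, in the order asked, and still so for the second after the job is handed in, with the robot touching nothing.
It also fails if it takes over 67 s, if anything falls off the work surface, if the arm or the gripper's body presses on something with over 40 N, if the wrist force passes 120 N, or if a joint passes its speed limit or range.

## Robot

A 7-joint arm with a two-finger parallel gripper is mounted at the origin on the work surface; the furniture and walls round the work are solid. World frame = base frame: x ahead of the robot, y to its left, z up, the work surface at z = 0. Lengths are in m, angles in rad, forces in N, time in s.
With the tool pointing down it reaches from about 0.4 to 0.875 m from the base axis. Payload 19.3 kg.
Tool frame: the origin (TCP) lies on the centre line of the jaws, within the pads' length; the fingertips stand 11 mm ahead of it and the grasp point (between the pads) lies 8 mm behind it; y points along the fingers, x is the direction in which the jaws open and shut, and the axes are right-handed (so a half turn about y gives the same grasp; the last joint's range is limited). The gripper opens to 85 mm and grips with 20 to 120 N. Pads are 22 mm wide; open, the fingers measure 114 mm over their backs; the gripper's body (76 mm by 85 mm) begins 54 mm behind the grasp point. The pads swing forward as they close: fully open they stand 13 mm farther back than shut.
Start: joints at [1.056, 0.521, -0.036, 1.599, 0.021, 1.021, -0.113], TCP at [0.269, -0.564, 0.242] pointing down, gripper open.
Joint ranges: [-2.91, 2.91], [-0.3, 2.13], [-1.5, 1.42], [0.17, 2.43], [-1.26, 4.41], [0.16, 1.93], [-2.52, 2.52]. Speed limits (rad/s): [1.89, 1.89, 2.39, 2.39, 3.01, 3.01, 3.01].

## Interface

Orientations are given as [roll, pitch, yaw] about the fixed x, y, z axes, in that order (R = Rz(yaw) Ry(pitch) Rx(roll)).
In Python, from workcell import monitor, cams, bot gives the robot as it stands.
- The arm moves only by the tool send_rows, never from a script. Its argument "series" is text: rows parted by semicolons, each of 7 numbers parted by spaces: the turn, a rotation vector about the tool's x, y, z in rad, then the shift along the tool's x, y, z in mm, then the opening, from 0 (shut) to 1 (fully open). In form: ax ay az tx ty tz claw; .... A call has 1 to 20 rows; each row is the pose to reach, as a shift and turn from the pose commanded when the call began, along the tool's axes at that moment; what a row does not reach only later rows make up. A row lasts 1/12 s, in which the tool goes at most 41.7 mm and 7.16 degrees, less where a joint would pass 70% of its speed; a pose out of reach is approached as far as the arm can. A call with a gripper value outside its range is refused whole. The fingers move at their own pace and stop on an object; "force" is the grip in N (left out, the last holds). Time passes only in rows, so rows that repeat a pose let the fingers close. It gives the time, the measured TCP pose, the force and the opening at its end, in the units of the state.
- monitor.observe(): the state, without advancing time (a new reading comes with each control period).
- cams.grab_frame(name): name is "scene" or "top" or "wrist"; returns the picture (420x560x3 uint8, red, green, blue); there is no depth.
- cams.get_calibration(name): a dict with "mtx" (3x3 intrinsics, pixels), "k1" (the pictures are not rectified: a ray, as slopes to the right and down, at radius r is drawn at 1 + k1 r^2 times it, then the intrinsics apply), "origin" and "attitude" of the camera in the world. Camera axes: x right, y down, z forward; pixel columns grow to the right and rows downward; lengths in m; the calibration is good to about 2 mm. A picture is of the moment at which its call begins: read the wrist's pose just before it. get_calibration takes no time and is no camera call; for the wrist camera it gives the pose at the moment of the call.
- bot.job_done(): hands the job in, once; it reports no verdict.
The state is a dict: "clock": time; "qpos": joint angles; "qd": joint speeds; "joint_efforts": joint torques, N m; "position": TCP position; "tool_rot": TCP orientation; "force": force on the tool from outside, world axes, zero at the start; "moment": the same for the moment, N m; "grip_width": finger opening in m.
Only numpy, scipy, OpenCV 4.12 (cv2) and the standard library are available. Lean on these libraries where they do the work, as an engineer would, in place of code of your own. Each camera call takes 0.05 s, during which the arm holds its last target.

## Working session

There is one attempt and no reset: what is moved stays moved. The work goes in short steps, Python scripts to look and compute and a tool call to move; the robot and the scene stay as the last step left them, time stands still between calls to the robot, and variables do not carry over. Pictures are saved under pics/ and viewed, and the job is handed in when it is done.

Besides the shell and the picture viewer there is one more tool, called after "Call:" as name(argument=value, ...), one argument or row to a line, values as JSON. send_rows: Moves the arm, as the interface text tells. Its arguments: {"type":"object","properties":{"series":{"type":"string"},"force":{"type":"number"}},"required":["series"]}

```bash
ls; mkdir -p pics; python3 - <<'E'
from workcell import monitor, cams, bot
import cv2
s=monitor.observe(); print(s)
for n in ["scene","top","wrist"]:
    c=cams.get_calibration(n); print(n,c)
for n in ["scene","top"]:
    im=cams.grab_frame(n); cv2.imwrite(f"pics/{n}0.png",im[:,:,::-1])
E
```

```text
pics
{'clock': 0.0, 'qpos': array([ 1.05580386,  0.52205108, -0.03631215,  1.59999982,  0.02120229,
        1.02109096, -0.11281262]), 'qd': array([ 2.91433510e-04, -1.03615769e-03, -2.07710823e-03, -3.53054247e-03,
       -5.90818321e-04, -7.48067111e-05,  4.60993743e-04]), 'joint_efforts': array([ 4.75848447e-04, -9.27117562e+01,  1.97926484e+00, -3.69944894e+01,
        1.76671013e-02,  8.23904149e-03,  2.73995551e-05]), 'position': array([ 0.26873891, -0.56391499,  0.24170573]), 'tool_rot': array([-1.57088863e+00,  1.16052147e-03, -1.12603868e+00]), 'force': array([-0.13524618,  0.29652631,  0.08045682]), 'moment': array([-0.01388531, -0.01445783, -0.04265856]), 'grip_width': 0.08539009306972829}
scene {'mtx': array([[459.80895548,   0.        , 281.96640132],
       [  0.        , 459.80895548, 210.28746209],
       [  0.        ,   0.        ,   1.        ]]), 'k1': -0.11353456352454007, 'origin': array([-0.3676226 ,  1.07636757,  0.64904455]), 'attitude': array([-1.97401949, -0.00510657, -2.45276756])}
top {'mtx': array([[455.96250211,   0.        , 280.44863328],
       [  0.        , 455.96250211, 212.06495685],
       [  0.        ,   0.        ,   1.        ]]), 'k1': -0.04755917140156129, 'origin': array([0.3020725 , 0.03759589, 1.37156932]), 'attitude': array([-3.00167748, -0.01018535, -1.54516555])}
wrist {'mtx': array([[307.18272279,   0.        , 278.76067929],
       [  0.        , 307.18272279, 212.73382324],
       [  0.        ,   0.        ,   1.        ]]), 'k1': -0.01510343371747595, 'origin': array([ 0.3434943 , -0.52935087,  0.37279236]), 'attitude': array([ 2.81384471e+00,  1.32860169e-04, -1.12617730e+00])}
```

View pics/top0.png

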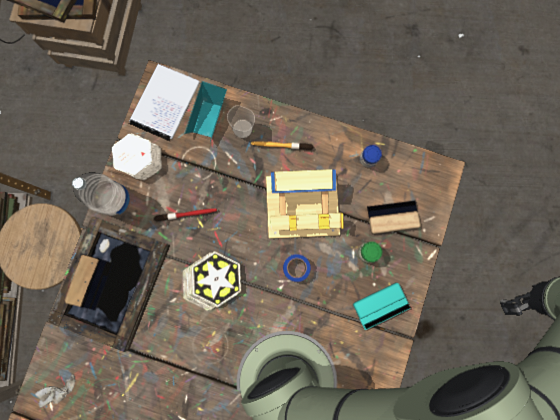

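View pics/scene0.png

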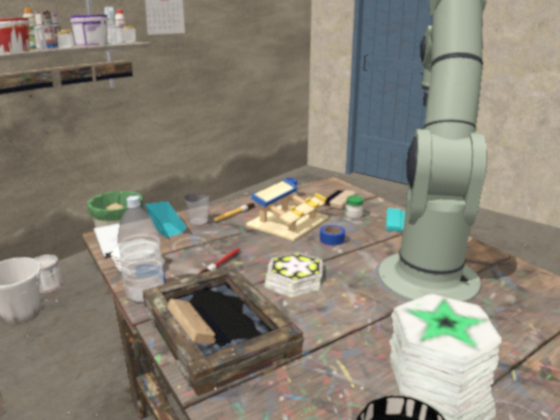

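```bash
cat > h.py <<'E'
import numpy as np, cv2
from scipy.spatial.transform import Rotation as Ro
from workcell import monitor, cams, bot
def cam(c):
    return c['mtx'],c['k1'],np.array(c['origin']),Ro.from_euler('xyz',c['attitude']).as_matrix()
def ray(c,px):
    K,k1,o,R=cam(c); px=np.atleast_2d(np.array(px,float))
    d=cv2.undistortPoints(px.reshape(-1,1,2),K,np.array([k1,0,0,0])).reshape(-1,2)
    return o,(R@np.c_[d,np.ones(len(d))].T).T
def onz(c,px,z):
    o,d=ray(c,px); t=(z-o[2])/d[:,2]; return o+t[:,None]*d
def proj(c,P):
    K,k1,o,R=cam(c); P=np.atleast_2d(P)
    r=cv2.projectPoints(np.array(P,float),cv2.Rodrigues(R.T)[0],-R.T@o,K,np.array([k1,0,0,0]))[0]
    return r.reshape(-1,2)
def tri(c1,p1,c2,p2):
    o1,d1=ray(c1,p1);o2,d2=ray(c2,p2);d1=d1[0]/np.linalg.norm(d1);d2=d2[0]/np.linalg.norm(d2)
    A=np.c_[d1,-d2];t=np.linalg.lstsq(A,o2-o1,rcond=None)[0]
    a=o1+t[0]*d1;b=o2+t[1]*d2;return (a+b)/2,np.linalg.norm(a-b)
E
python3 - <<'E'
import cv2
im=cv2.imread('pics/top0.png')
cv2.imwrite('pics/topA.png',cv2.resize(im[160:248,240:440],None,fx=4,fy=4,interpolation=cv2.INTER_CUBIC))
cv2.imwrite('pics/topB.png',cv2.resize(im[190:235,140:230],None,fx=8,fy=8,interpolation=cv2.INTER_CUBIC))
E
```

```text
(no output)
```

View pics/topA.png

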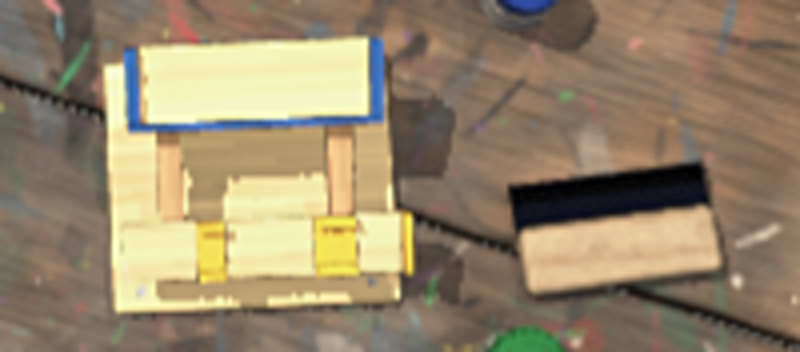

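View pics/topB.png

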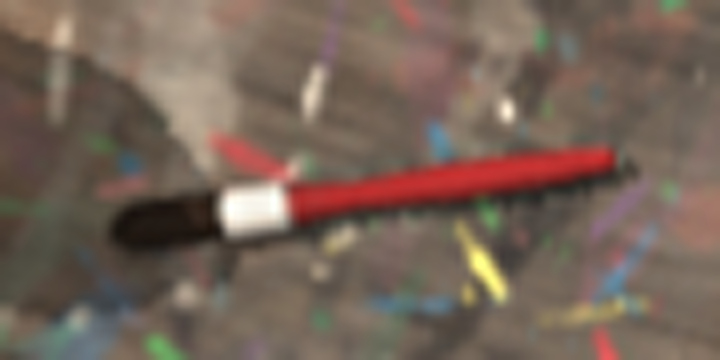

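```bash
python3 - <<'E'
from h import *
c=cams.get_calibration('top')
A=lambda x,y:((x+.5)/4-.5+240,(y+.5)/4-.5+160)
B=lambda x,y:((x+.5)/8-.5+140,(y+.5)/8-.5+190)
print('sq far corners top z25',onz(c,[A(520,232),A(710,207)],.025).round(4))
print('sq near',onz(c,[A(533,293),A(720,268)],.025).round(4))
print('blade corners z16',onz(c,[A(510,187),A(703,164)],.016).round(4))
print('brush tip,end',onz(c,[B(113,228),B(612,157)],.010).round(4))
print('base corners z12',onz(c,[A(106,64),A(115,311),A(400,299),A(388,56)],.012).round(4))
z=.1-.006*0; 
print('ledge low side',onz(c,[A(130,130),A(381,122)],.0985).round(4))
print('ledge top',onz(c,[A(127,48),A(382,39)],.1075).round(4))
print('notches',onz(c,[A(210,250),A(336,245)],.070).round(4), onz(c,[A(408,243)],.079))
E
```

```text
sq far corners top z25 [[ 0.4825 -0.2381  0.025 ]
 [ 0.5052 -0.3818  0.025 ]]
sq near [[ 0.4369 -0.2478  0.025 ]
 [ 0.4593 -0.3887  0.025 ]]
blade corners z16 [[ 0.5177 -0.2325  0.016 ]
 [ 0.5394 -0.3798  0.016 ]]
brush tip,end [[0.4656 0.41   0.01  ]
 [0.4976 0.2231 0.01  ]]
base corners z12 [[ 0.6047  0.0751  0.012 ]
 [ 0.4165  0.0628  0.012 ]
 [ 0.4311 -0.1504  0.012 ]
 [ 0.617  -0.1399  0.012 ]]
ledge low side [[ 0.5381  0.0543  0.0985]
 [ 0.5488 -0.1239  0.0985]]
ledge top [[ 0.5955  0.058   0.1075]
 [ 0.6072 -0.123   0.1075]]
notches [[ 0.4574 -0.0053  0.07  ]
 [ 0.4634 -0.0959  0.07  ]] [[ 0.46512704 -0.14655001  0.079     ]]
```

```bash
cat >> h.py <<'E'
def toolR(yaw,tilt=0.):
    # tool pose over frame with yaw, tilted tilt (rad) about own y so slope rises along +x; tool x up-slope, tool y into face
    return Ro.from_euler('z',yaw)*Ro.from_euler('y',-tilt)*Ro.from_euler('x',-np.pi/2)
def go(p,R):
    s=monitor.observe(); R0=Ro.from_euler('xyz',s['tool_rot'])
    rv=(R0.inv()*R).as_rotvec(); t=R0.inv().apply(np.array(p)-s['position'])*1000
    print('row',rv.round(3),t.round(1),'rows>=',max(np.linalg.norm(rv)/.125,np.linalg.norm(t)/41.7).round(1),'clk',round(s['clock'],2))
E
python3 - <<'E'
from h import *
go([.5,-.22,.25],toolR(.12))
E
```

```text
row [-1.000e-03 -1.246e+00 -1.000e-03] [-211.    -8.   356.7] rows>= 10.0 clk 0.1
```

Call:
send_rows(
  series="0 -1.246 0 -211 -8 356.7 1;0 -1.246 0 -211 -8 356.7 1;0 -1.246 0 -211 -8 356.7 1;0 -1.246 0 -211 -8 356.7 1;0 -1.246 0 -211 -8 356.7 1;0 -1.246 0 -211 -8 356.7 1;0 -1.246 0 -211 -8 356.7 1;0 -1.246 0 -211 -8 356.7 1;0 -1.246 0 -211 -8 356.7 1;0 -1.246 0 -211 -8 356.7 1;0 -1.246 0 -211 -8 356.7 1;0 -1.246 0 -211 -8 356.7 1;0 -1.246 0 -211 -8 356.7 1;0 -1.246 0 -211 -8 356.7 1;0 -1.246 0 -211 -8 356.7 1",
)

```text
clock: 1.35
position: [0.4995, -0.2213, 0.2502]
tool_rot: [-1.571, 0.0, 0.118]
force: [-0.3, -0.1, -1.0]
grip_width: 0.0856
```

```bash
cat > snap.py <<'E'
import sys,json
from h import *
n=sys.argv[1]
s=monitor.observe(); c=cams.get_calibration('wrist'); im=cams.grab_frame('wrist')
cv2.imwrite(f'pics/{n}.png',im[:,:,::-1])
json.dump({k:np.array(v).tolist() for k,v in c.items()},open(f'pics/{n}.json','w'))
print(s['position'].round(4),s['tool_rot'].round(4),s['force'].round(2),s['grip_width'],s['qpos'].round(2),s['clock'])
E
cat >> h.py <<'E'
import json
def ld(n):
    d=json.load(open(f'pics/{n}.json')); return {k:np.array(v) if isinstance(v,list) else v for k,v in d.items()}
E
python3 snap.py w1
```

```text
[ 0.4995 -0.2213  0.2502] [-1.571e+00  4.000e-04  1.177e-01] [-0.27 -0.06 -1.03] 0.08555921687961583 [ 0.63  0.41 -0.43  1.78  0.2   0.99  0.24] 1.35
```

View pics/w1.png

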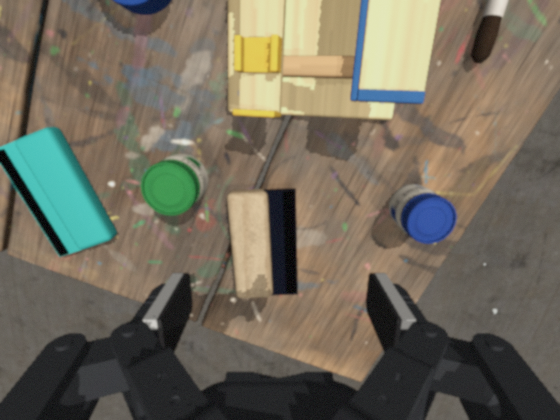

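```bash
python3 - <<'E'
import cv2
im=cv2.imread('pics/w1.png')
cv2.imwrite('pics/w1A.png',cv2.resize(im[175:310,210:320],None,fx=4,fy=4,interpolation=cv2.INTER_CUBIC))
cv2.imwrite('pics/w1B.png',cv2.resize(im[0:135,215:450],None,fx=3.4,fy=3.4,interpolation=cv2.INTER_CUBIC))
E
```

```text
(no output)
```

View pics/w1A.png

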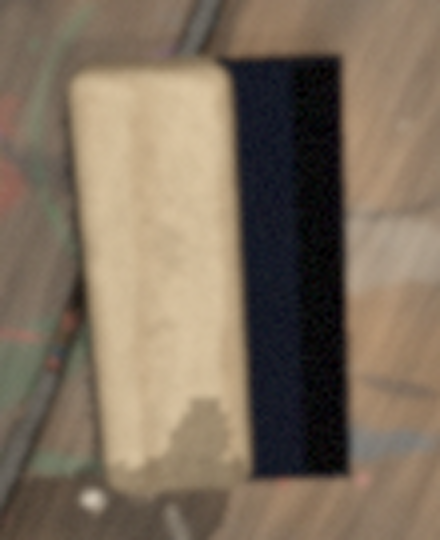

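View pics/w1B.png

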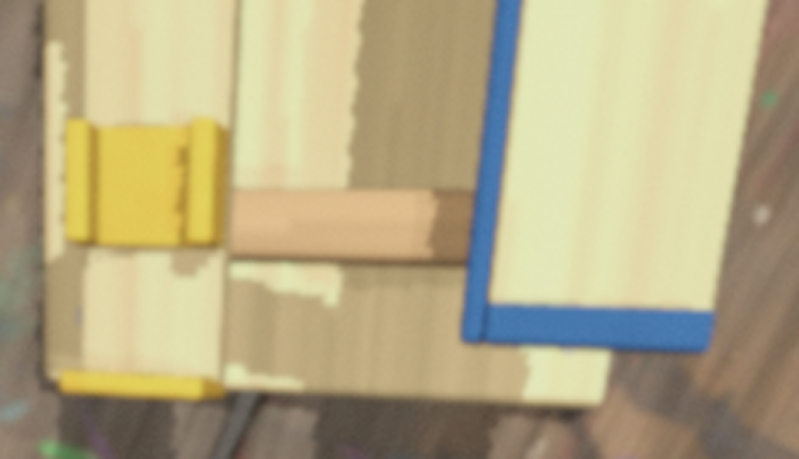

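```bash
python3 - <<'E'
from h import *
c=ld('w1')
A=lambda x,y:((x+.5)/4-.5+210,(y+.5)/4-.5+175)
B=lambda x,y:((x+.5)/3.4-.5+215,(y+.5)/3.4-.5)
TL,TR,BL,BR=onz(c,[A(70,72),A(232,64),A(106,494),A(252,478)],.025)
print(TL,TR,BL,BR)
print('top outline z0',onz(c,[A(75,64),A(230,57)],.0))
print('blade far z12',onz(c,[A(340,57),A(350,475)],.012))
ctr=(TL+TR+BL+BR)/4; d=(TL+TR-BL-BR); print('ctr',ctr,'yaw',np.arctan2(-d[0],d[1]), np.linalg.norm(d)/2,np.linalg.norm(TL-TR),np.linalg.norm(BL-BR))
# rest: base bottom edge z=.012
print('base near-y corners',onz(c,[B(45,385),B(605,405)],.012))
print('lip/cheek outer bottom corner',onz(c,[B(466,340),B(708,350)],[0.1][0]))
# lip inner top edge endpoint at cheek; z=0.1-27*sin.28+6*cos
zl=.1-.027*np.sin(.28)+.006*np.cos(.28)
p=onz(c,[B(487,338),B(522,5)],zl); print('lip top inner',zl,p)
d=p[1]-p[0];print('yaw',np.arctan2(-d[0],d[1]))
zc=.1-.027*np.sin(.28)+.008*np.cos(.28); zf=.1+.027*np.sin(.28)+.008*np.cos(.28)
print('cheek inner top near far',onz(c,[B(487,308)],zc),onz(c,[B(714,312)],zf))
zn=.067+.009*np.cos(.28)
for nm,pt,xo in [('nearwall inner',(95,122),-14),('farwall inner',(190,122),14),('near out',(68,120),-21),('far out',(220,120),21)]:
    z=.067+xo*.001*np.sin(.28)+.009*np.cos(.28); print(nm,onz(c,[B(*pt),B(pt[0]+2,pt[1]+118)],z).round(4).tolist())
print('endstop',onz(c,[B(60,375),B(205,378)],.079).round(4))
E
```

```text
[ 0.43939099 -0.24259252  0.025     ] [ 0.48736902 -0.23444514  0.025     ] [ 0.4608074  -0.38891516  0.025     ] [ 0.50925858 -0.37679299  0.025     ]
top outline z0 [[ 0.43728545 -0.24696486  0.        ]
 [ 0.48632957 -0.2388604   0.        ]]
blade far z12 [[ 0.52022947 -0.2317533   0.012     ]
 [ 0.54382209 -0.38021507  0.012     ]]
ctr [ 0.4742065  -0.31068645  0.025     ] yaw 0.1489082768275232 0.14595038618716494 0.04866488880343607 0.0499446038676445
base near-y corners [[ 0.4323463  -0.15186399  0.012     ]
 [ 0.62137121 -0.1358741   0.012     ]]
lip/cheek outer bottom corner [[ 0.5512274  -0.12559575  0.1       ]
 [ 0.61301097 -0.12048306  0.1       ]]
lip top inner 0.09830473011863357 [[ 0.55682837 -0.1243941   0.09830473]
 [ 0.55060431 -0.05126695  0.09830473]]
yaw 0.08490825956777992
cheek inner top near far [[ 0.55497537 -0.11752249  0.10022684]] [[ 0.60554579 -0.11299899  0.11515005]]
nearwall inner [[0.4503, -0.0825, 0.0718], [0.4532, -0.1108, 0.0718]]
farwall inner [[0.4755, -0.0811, 0.0795], [0.479, -0.1086, 0.0795]]
near out [[0.4429, -0.0824, 0.0698], [0.4456, -0.111, 0.0698]]
far out [[0.4831, -0.0801, 0.0815], [0.4868, -0.1074, 0.0815]]
endstop [[ 0.4467 -0.1466  0.079 ]
 [ 0.4864 -0.1427  0.079 ]]
```

```bash
python3 - <<'E'
from h import *
go([.52,.02,.25],toolR(.084))
E
```

```text
row [ 0.     0.034 -0.   ] [4.870e+01 2.000e-01 2.371e+02] rows>= 5.8 clk 1.4
```

Call:
send_rows(
  series="0 0.034 0 48.7 0 237 1;0 0.034 0 48.7 0 237 1;0 0.034 0 48.7 0 237 1;0 0.034 0 48.7 0 237 1;0 0.034 0 48.7 0 237 1;0 0.034 0 48.7 0 237 1;0 0.034 0 48.7 0 237 1;0 0.034 0 48.7 0 237 1;0 0.034 0 48.7 0 237 1",
)

```text
clock: 2.15
position: [0.52, 0.02, 0.2502]
tool_rot: [-1.571, 0.0, 0.085]
force: [0.3, -0.5, 0.7]
grip_width: 0.0855
```

```bash
python3 snap.py w2; python3 - <<'E'
import cv2
im=cv2.imread('pics/w2.png')
cv2.imwrite('pics/w2A.png',cv2.resize(im[100:320,150:410],None,fx=2.7,fy=2.7,interpolation=cv2.INTER_CUBIC))
E
```

```text
[0.52   0.02   0.2502] [-1.5713e+00  3.0000e-04  8.5000e-02] [ 0.34 -0.53  0.72] 0.08549835247300773 [ 0.23  0.38 -0.5   1.85  0.22  0.97 -0.28] 2.15
```

View pics/w2.png

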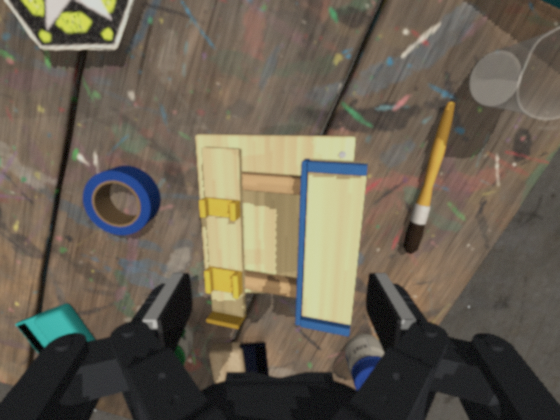

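View pics/w2A.png

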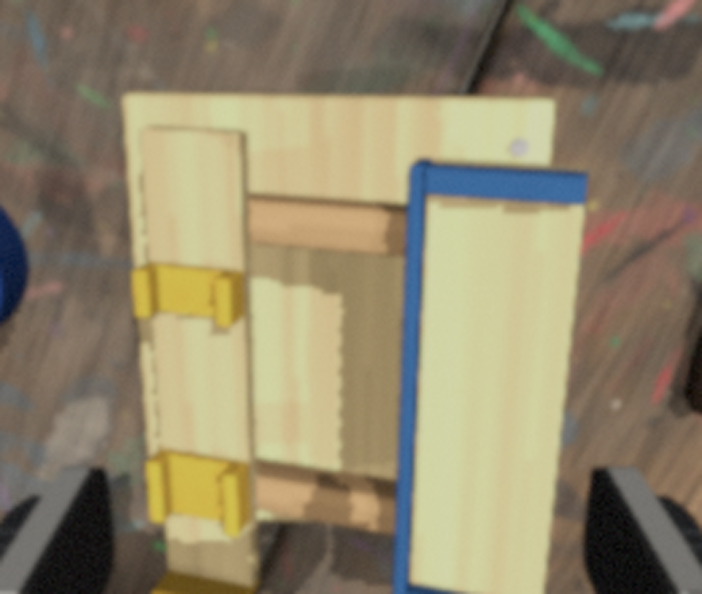

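```bash
python3 - <<'E'
from h import *
c=ld('w2')
A=lambda x,y:((x+.5)/2.7-.5+150,(y+.5)/2.7-.5+100)
s,k=np.sin(.28),np.cos(.28)
zl=.1-.027*s+.006*k
p=onz(c,[A(425,197),A(412,583)],zl); d=p[1]-p[0]; print('lip top inner',p.round(4).tolist(),'yaw',np.arctan2(d[0],-d[1]))
print('cheek+y inner near',onz(c,[A(428,194)],.1-.027*s+.008*k).round(4),'far',onz(c,[A(584,203)],.1+.027*s+.008*k).round(4))
print('cheek-y inner bottom near/far',onz(c,[A(412,584)],.1-.027*s).round(4),onz(c,[(349,323)],.1+.027*s).round(4))
print('far edge',onz(c,[A(582,205),A(548,590)],.1+.027*s).round(4).tolist())
print('base far-y',onz(c,[A(124,95),A(553,100)],.012).round(4).tolist())
for nm,x,a in [('nearwall out',-21,[(132,267),(148,456)]),('near in',-14,[(151,268),(166,456)]),('far in',14,[(219,275),(228,460)]),('far out',21,[(242,277),(250,460)])]:
    z=.067+x*.001*s+.009*k; print(nm,onz(c,[A(*q) for q in a],z).round(4).tolist())
print('endstop',onz(c,[A(158,580),A(250,586)],.079).round(4).tolist())
E
```

```text
lip top inner [[0.5441, 0.047, 0.0983], [0.557, -0.1117, 0.0983]] yaw 0.08162160417483458
cheek+y inner near [[0.5448 0.0485 0.1002]] far [[0.5941 0.0527 0.1152]]
cheek-y inner bottom near/far [[ 0.558  -0.1166  0.0925]] [[ 0.6068 -0.1101  0.1075]]
far edge [[0.5959, 0.0505, 0.1075], [0.6097, -0.1036, 0.1075]]
base far-y [[0.4184, 0.0638, 0.012], [0.6042, 0.0775, 0.012]]
nearwall out [[0.4362, 0.0043, 0.0698], [0.443, -0.0787, 0.0698]]
near in [[0.4441, 0.0051, 0.0718], [0.451, -0.077, 0.0718]]
far in [[0.4716, 0.0069, 0.0795], [0.478, -0.0722, 0.0795]]
far out [[0.4805, 0.0075, 0.0815], [0.4872, -0.0703, 0.0815]]
endstop [[0.4497, -0.1342, 0.079], [0.4898, -0.1338, 0.079]]
```

```bash
python3 - <<'E'
from h import *
go([.4738,-.3125,.12],toolR(.152))
c=ld('w1'); print('greenlid',onz(c,[(171,186)],.064))
E
```

```text
row [ 0.001 -0.068 -0.   ] [ -73.9  130.4 -326.9] rows>= 8.6 clk 2.2
greenlid [[ 0.38516438 -0.23105356  0.064     ]]
```

Call:
send_rows(
  series="0 -0.068 0 -74 130.4 -327 1;0 -0.068 0 -74 130.4 -327 1;0 -0.068 0 -74 130.4 -327 1;0 -0.068 0 -74 130.4 -327 1;0 -0.068 0 -74 130.4 -327 1;0 -0.068 0 -74 130.4 -327 0.72;0 -0.068 0 -74 130.4 -327 0.72;0 -0.068 0 -74 130.4 -327 0.72;0 -0.068 0 -74 130.4 -327 0.72;0 -0.068 0 -74 130.4 -327 0.72;0 -0.068 0 -74 130.4 -327 0.72;0 -0.068 0 -74 130.4 -327 0.72",
)

```text
clock: 3.2
position: [0.4741, -0.3115, 0.12]
tool_rot: [-1.571, -0.0, 0.153]
force: [0.8, -0.3, -0.3]
grip_width: 0.0614
```

```bash
python3 snap.py w3
```

```text
[ 0.4741 -0.3115  0.12  ] [-1.5705e+00 -1.0000e-04  1.5270e-01] [ 0.81 -0.34 -0.28] 0.06141446383223371 [ 0.75  0.61 -0.38  1.84  0.32  0.75  0.34] 3.2
```

View pics/w3.png

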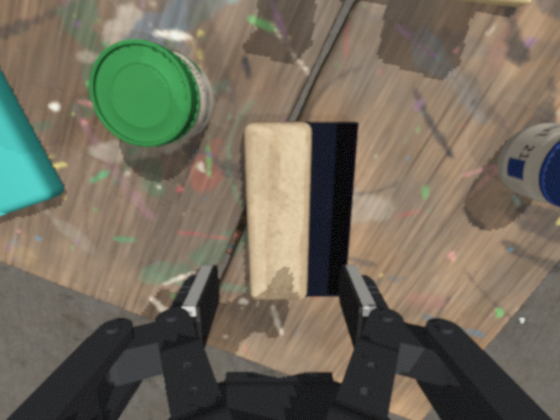

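```bash
python3 - <<'E'
from h import *
c=ld('w3')
p=onz(c,[(246,127),(311,123),(251,299),(308,296)],.025); print(p.round(4).tolist(), p.mean(0))
d=p[0]+p[1]-p[2]-p[3]; print(np.arctan2(-d[0],d[1]),np.linalg.norm(d)/2)
b=onz(c,[(357,122),(348.5,296)],.016); print(b.round(4).tolist())
print('z0 top outline',onz(c,[(250,122),(308,121)],0))
go([.4738,-.3125,.033],toolR(.152))
E
```

```text
[[0.4403, -0.2466, 0.025], [0.4854, -0.2369, 0.025], [0.4614, -0.3879, 0.025], [0.5093, -0.3775, 0.025]] [ 0.47408399 -0.31222404  0.025     ]
0.15825659696493466 0.14271906188555952
[[0.5197, -0.2313, 0.016], [0.547, -0.3779, 0.016]]
z0 top outline [[ 0.44058568 -0.24413387  0.        ]
 [ 0.48548427 -0.23646897  0.        ]]
row [-0.     0.002  0.   ] [-1.  87.3 -1.4] rows>= 2.1 clk 3.25
```

Call:
send_rows(
  series="0 0 0 -0.5 40 -1 0.72;0 0 0 -0.5 75 -1 0.72;0 0 0 -0.5 87 -1 0.72;0 0 0 -0.5 87 -1 0.72;0 0 0 -0.5 87 -1 0.72",
)

```text
clock: 3.67
position: [0.4747, -0.3118, 0.0338]
tool_rot: [-1.571, -0.0, 0.155]
force: [0.0, 0.2, 0.8]
grip_width: 0.0613
```

```bash
python3 snap.py w4
```

```text
[ 0.4747 -0.3118  0.0338] [-1.5706e+00 -1.0000e-04  1.5500e-01] [0.02 0.16 0.76] 0.06125002238978323 [ 0.7   0.75 -0.32  1.87  0.4   0.59  0.28] 3.6667
```

View pics/w4.png

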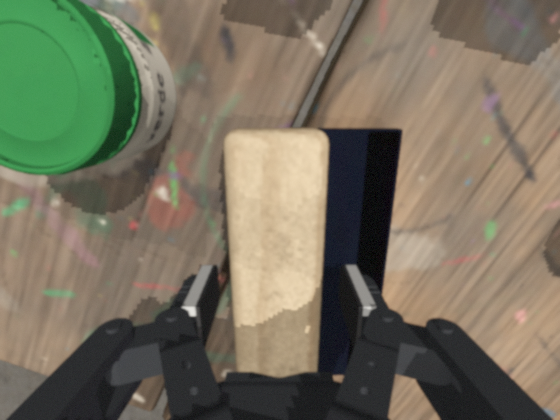

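Call:
send_rows(
  series="0 0 0 -0.5 2 -0.5 0.72;0 0 0 -0.5 3.5 -0.5 0.72;0 0 0 -0.5 4.5 -0.5 0.72;0 0 0 -0.5 4.5 -0.5 0.72",
)

```text
clock: 4.05
position: [0.4738, -0.3131, 0.0288]
tool_rot: [-1.571, -0.0, 0.154]
force: [0.5, 0.7, 0.2]
grip_width: 0.0615
```

Call:
send_rows(
  series="0 0 0 0 0 0 0.62;0 0 0 0 0 0 0.5;0 0 0 0 0 0 0.4;0 0 0 0 0 0 0.4;0 0 0 0 0 0 0.4;0 0 0 0 0 0 0.4",
  force=50,
)

```text
clock: 4.55
position: [0.4738, -0.313, 0.029]
tool_rot: [-1.571, -0.0, 0.154]
force: [-3.4, 1.7, 11.6]
grip_width: 0.0482
```

```bash
python3 snap.py w5
```

```text
[ 0.4738 -0.313   0.029 ] [-1.5712e+00 -2.0000e-04  1.5390e-01] [-3.45  1.7  11.61] 0.04815304191971504 [ 0.7   0.75 -0.32  1.87  0.4   0.58  0.28] 4.55
```

View pics/w5.png

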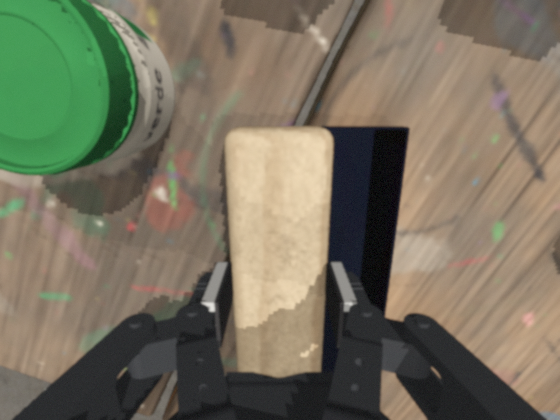

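Call:
send_rows(
  series="0 0 0 0 -10 0 0.4;0 0 0 0 -30 0 0.4;0 0 0 0 -60 0 0.4;0 0 0 0 -100 0 0.4;0 0 0 0 -150 0 0.4;0 0 0 0 -150 0 0.4;0 0 0 0 -150 0 0.4;0 0 0 0 -150 0 0.4",
  force=70,
)

```text
clock: 5.27
position: [0.4735, -0.3131, 0.1787]
tool_rot: [-1.571, -0.0, 0.154]
force: [0.3, 0.2, -3.2]
grip_width: 0.0467
```

```bash
python3 snap.py w6;python3 - <<'E'
from workcell import cams
import cv2
im=cams.grab_frame('scene')[:,:,::-1]; cv2.imwrite('pics/s6.png',cv2.resize(im[120:260,230:430],None,fx=4,fy=4))
E
```

```text
[ 0.4735 -0.3131  0.1787] [-1.5714e+00 -3.0000e-04  1.5370e-01] [ 0.33  0.18 -3.16] 0.046708792081548975 [ 0.78  0.53 -0.42  1.8   0.28  0.86  0.39] 5.2667
```

View pics/w6.png

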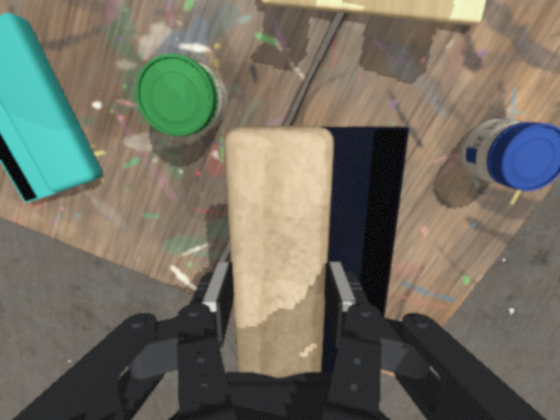

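View pics/s6.png

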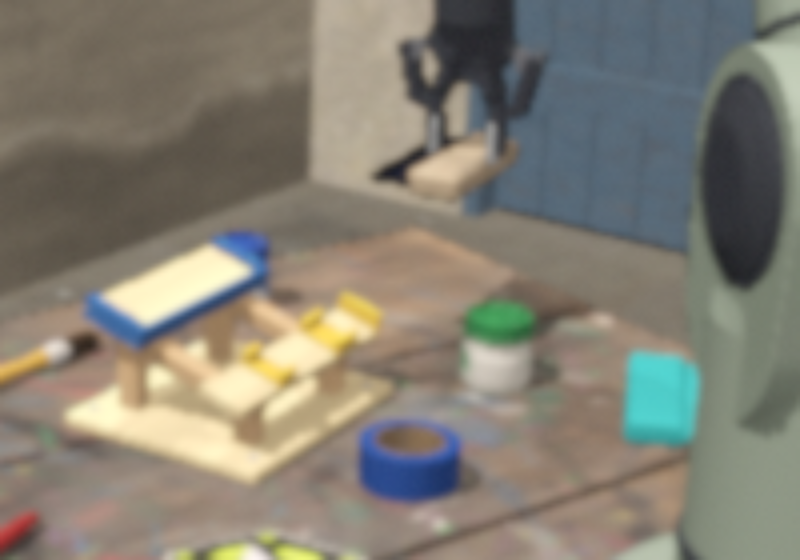

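```bash
python3 - <<'E'
from h import *
c=ld('w6'); z=.1787-.004
T=np.array([.4735,-.3131,.1787]); R=toolR(.1537)
f=lambda px,z:(R.inv().apply(onz(c,px,z)-T)*1000).round(1)
print('grip TL TR, and edges near y=370',f([(227,131),(334,131),(236.5,372),(322,372)],z))
print('blade top corner far z16',f([(407,127),(386,305)],z-.009))
print('blade near corner ',f([(333,127)],z-.009))
E
```

```text
grip TL TR, and edges near y=370 [[-22.3   4.   72.8]
 [ 23.3   4.   72.8]
 [-24.3   4.  -59.5]
 [ 24.2   4.  -59.5]]
blade top corner far z16 [[ 57.9  13.   74. ]
 [ 59.1  13.  -21.2]]
blade near corner  [[24.3 13.  73.9]]
```

```bash
cat >> h.py <<'E'
LED=np.array([.5775,-.032,.100]); YAW=.081; T=.28
def frame(o,p,yaw=YAW,t=T):
    return o+(Ro.from_euler('z',yaw)*Ro.from_euler('y',-t)).apply(np.array(p)/1000)
E
python3 - <<'E'
from h import *
go(frame(LED,[2,1,85]),toolR(YAW,T))
E
```

```text
row [-0.011  0.072 -0.281] [124.8  -4.9 263.9] rows>= 7.0 clk 5.37
```

Call:
send_rows(
  series="0 0 0 30 -30 40 0.4;-0.011 0.072 -0.281 125 -20 264 0.4;-0.011 0.072 -0.281 125 -20 264 0.4;-0.011 0.072 -0.281 125 -20 264 0.4;-0.011 0.072 -0.281 125 -20 264 0.4;-0.011 0.072 -0.281 125 -20 264 0.4;-0.011 0.072 -0.281 125 -20 264 0.4;-0.011 0.072 -0.281 125 -20 264 0.4;-0.011 0.072 -0.281 125 -5 264 0.4;-0.011 0.072 -0.281 125 -5 264 0.4;-0.011 0.072 -0.281 125 -5 264 0.4",
)

```text
clock: 6.28
position: [0.5558, -0.033, 0.182]
tool_rot: [-1.571, -0.278, 0.082]
force: [-0.1, 0.3, -1.2]
grip_width: 0.0468
```

```bash
python3 snap.py w7; python3 - <<'E'
from h import *
go(frame(LED,[2,1,85]),toolR(YAW,T))
go(frame(LED,[2,1,31]),toolR(YAW,T))
E
```

```text
[ 0.5558 -0.033   0.182 ] [-1.5712 -0.2779  0.0819] [-0.09  0.32 -1.22] 0.04681579272660817 [ 0.26  0.4  -0.38  2.05  0.33  0.45 -0.27] 6.2833
row [ 0.001  0.    -0.001] [-0.3  0.4  0.6] rows>= 0.0 clk 6.33
row [ 0.001  0.    -0.001] [-0.2 54.4  0.7] rows>= 1.3 clk 6.33
```

View pics/w7.png

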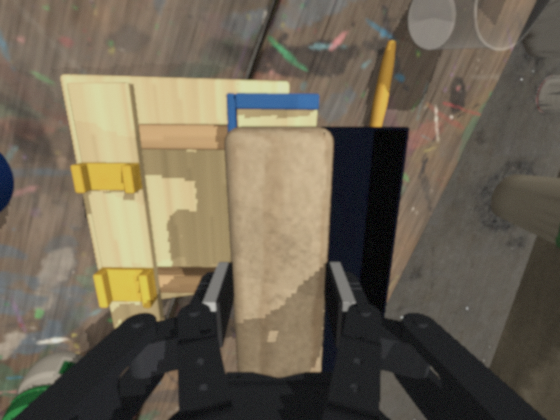

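```bash
cat >> h.py <<'E'
def onframe(c,px,h,o,yaw=YAW,t=T):
    R=Ro.from_euler('z',yaw)*Ro.from_euler('y',-t); oo,d=ray(c,px)
    a=R.inv().apply(oo-o); b=R.inv().apply(d); return ((a+((h/1000-a[2])/b[:,2])[:,None]*b)*1000).round(1)
E
python3 - <<'E'
from h import *
c=ld('w7')
print('lip',onframe(c,[(237,109),(237,125)],6,LED),'cheek inner',onframe(c,[(238,108),(318,109)],8,LED), 'far edge',onframe(c,[(317,120)],0,LED))
N=frame(LED,[-121,0,0]); print(N)
print('notches tops: 45 edge',onframe(c,[(72,164),(137,164)],9,N),'25',onframe(c,[(76,192),(140,191)],9,N),'-40',onframe(c,[(95,269),(156,267)],9,N))
im=cv2.imread('pics/w7.png'); cv2.imwrite('pics/w7A.png',cv2.resize(im[70:340,50:330],None,fx=2.2,fy=2.2,interpolation=cv2.INTER_CUBIC))
E
```

```text
lip [[-25.9  82.2   6. ]
 [-26.3  72.2   6. ]] cheek inner [[-25.   82.8   8. ]
 [ 26.4  82.3   8. ]] far edge [[27.  75.2  0. ]]
[ 0.46159357 -0.04140901  0.06656097]
notches tops: 45 edge [[-18.5  47.    9. ]
 [ 26.1  46.9   9. ]] 25 [[-19.9  27.3   9. ]
 [ 25.4  28.1   9. ]] -40 [[-18.3 -33.5   9. ]
 [ 29.  -31.6   9. ]]
```

View pics/w7A.png

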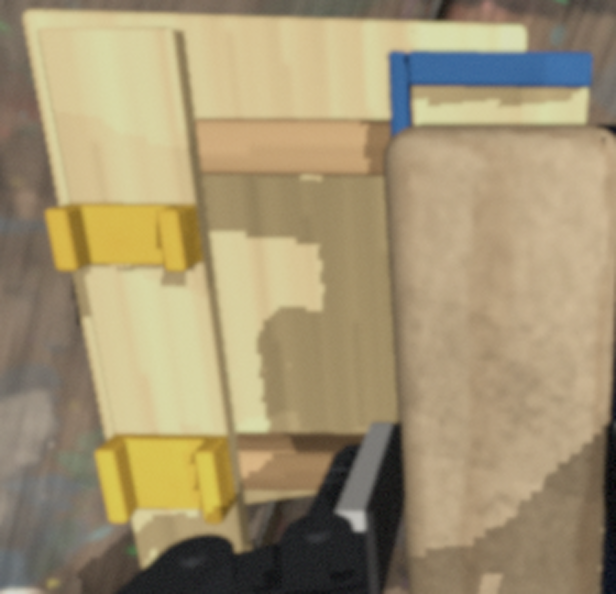

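Call:
send_rows(
  series="0 0 0 0 25 0.6 0.4;0 0 0 0.2 45 0.6 0.4;0 0 0 0.2 52 0.6 0.4;0 0 0 0.2 54.4 0.6 0.4;0 0 0 0.2 54.4 0.6 0.4;0 0 0 0.2 54.4 0.6 0.4",
)

```text
clock: 6.83
position: [0.572, -0.0314, 0.132]
tool_rot: [-1.572, -0.282, 0.081]
force: [0.3, -1.0, -1.6]
grip_width: 0.0467
```

```bash
python3 snap.py w8; python3 - <<'E'
from h import *
go(frame(LED,[2.5,1,29]),toolR(YAW,T))
E
```

```text
[ 0.572  -0.0314  0.132 ] [-1.5717 -0.2818  0.0811] [ 0.3  -1.01 -1.6 ] 0.04669803129653582 [ 0.19  0.5  -0.3   2.05  0.41  0.35 -0.35] 6.8333
row [0.001 0.    0.002] [-1.3  3.4 -0.1] rows>= 0.1 clk 6.88
```

View pics/w8.png

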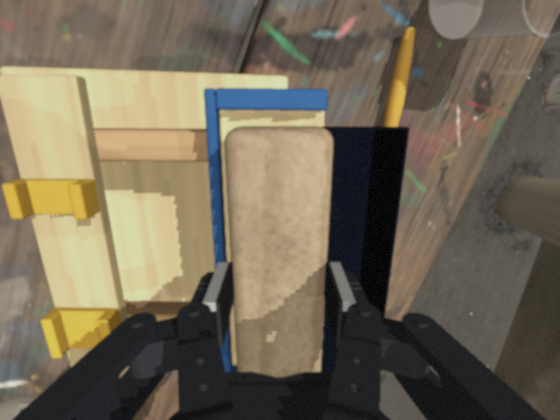

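Call:
send_rows(
  series="0 0 0 -0.5 1 0 0.4;0 0 0 -1 2 0 0.4;0 0 0 -1 2.5 0 0.4;0 0 0 -1 3 0 0.4;0 0 0 -1 3 0 0.4",
)

```text
clock: 7.3
position: [0.5717, -0.0313, 0.129]
tool_rot: [-1.572, -0.282, 0.082]
force: [-11.2, -1.0, 19.9]
grip_width: 0.0471
```

```bash
python3 snap.py w9; python3 - <<'E'
from h import *
go(frame(LED,[2.5,1,29]),toolR(YAW,T))
im=cams.grab_frame('scene')[:,:,::-1]; cv2.imwrite('pics/s9.png',cv2.resize(im[150:250,220:380],None,fx=5,fy=5,interpolation=cv2.INTER_CUBIC))
c=ld('w9')
print(onframe(c,[(225,120)],6,LED))
E
```

```text
[ 0.5717 -0.0313  0.129 ] [-1.5723 -0.2818  0.0815] [-11.18  -1.    19.91] 0.04711221143901636 [ 0.18  0.51 -0.29  2.06  0.42  0.34 -0.35] 7.3
row [0.001 0.001 0.002] [-0.   0.5 -0.2] rows>= 0.0 clk 7.35
[[-23.7  77.7   6. ]]
```

View pics/w9.png

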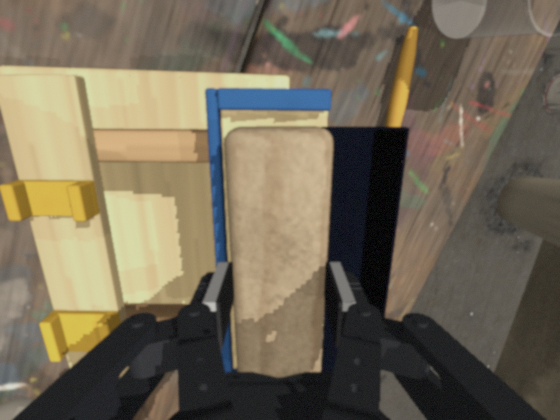

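View pics/s9.png

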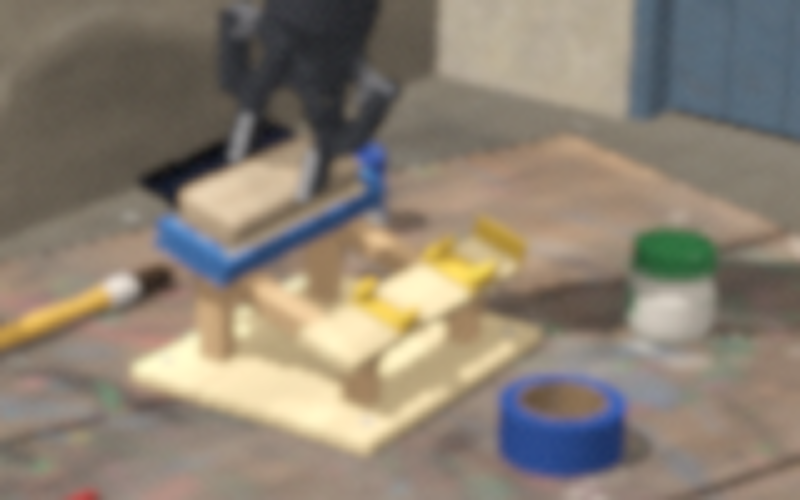

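```bash
python3 - <<'E'
from h import *
c=ld('w9')
im=cv2.imread('pics/w9.png'); cv2.imwrite('pics/w9A.png',cv2.resize(im[80:280,195:345],None,fx=3,fy=3,interpolation=cv2.INTER_CUBIC))
print('grip',onframe(c,[(230,180),(331,180)],25,LED),'blade',onframe(c,[(404.5,180)],16,LED))
E
```

```text
grip [[-19.8  52.5  25. ]
 [ 25.7  52.5  25. ]] blade [[62.7 50.5 16. ]]
```

View pics/w9A.png

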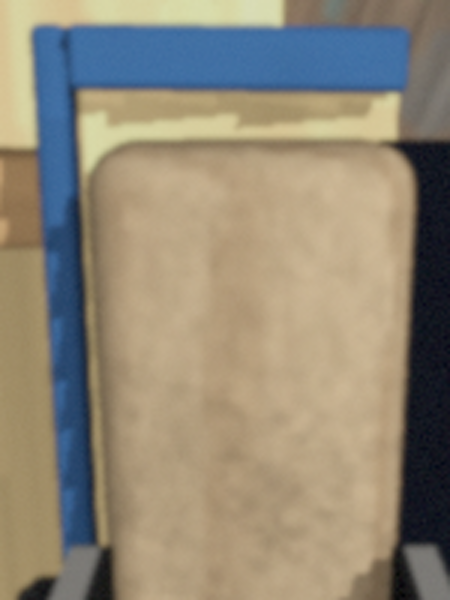

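Call:
send_rows(
  series="0 0 0 0 -1 0 0.4;0 0 0 -1.5 -1 0 0.4;0 0 0 -2.5 -1 0 0.4;0 0 0 -2.5 -0.8 0 0.4;0 0 0 -2.5 -0.8 0 0.4",
)

```text
clock: 7.82
position: [0.5691, -0.0313, 0.1284]
tool_rot: [-1.572, -0.281, 0.082]
force: [-5.4, -0.2, 9.3]
grip_width: 0.047
```

```bash
python3 snap.py w10; python3 - <<'E'
from h import *
go(frame(LED,[2.5,1,29]),toolR(YAW,T))
c=ld('w10')
im=cv2.imread('pics/w10.png'); cv2.imwrite('pics/w10A.png',cv2.resize(im[80:280,195:345],None,fx=3,fy=3,interpolation=cv2.INTER_CUBIC))
E
```

```text
[ 0.5691 -0.0313  0.1284] [-1.5718 -0.2814  0.0816] [-5.37 -0.2   9.28] 0.04702256319363419 [ 0.18  0.51 -0.29  2.06  0.42  0.33 -0.35] 7.8167
row [0.001 0.001 0.001] [ 2.6  0.6 -0.4] rows>= 0.1 clk 7.87
```

View pics/w10A.png

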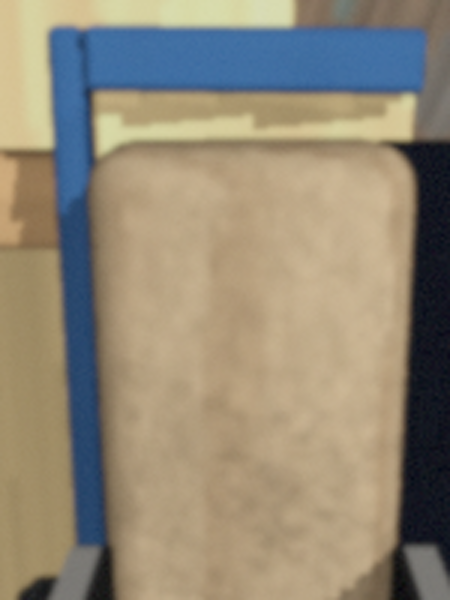

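Call:
send_rows(
  series="0 0 0 0 0 0 0.55;0 0 0 0 0 0 0.65;0 0 0 0 0 0 0.75;0 0 0 0 0 0 0.75;0 0 0 0 0 0 0.75;0 0 0 0 -5 0 0.75;0 0 0 0 -15 0 0.75;0 0 0 0 -30 0 0.75;0 0 0 0 -60 0 0.75;0 0 0 0 -90 0 0.75;0 0 0 0 -90 0 0.75",
)

```text
clock: 8.78
position: [0.5448, -0.0333, 0.22]
tool_rot: [-1.573, -0.287, 0.082]
force: [1.6, -0.3, 1.1]
grip_width: 0.0641
```

```bash
python3 snap.py w11
```

```text
[ 0.5448 -0.0333  0.22  ] [-1.573  -0.2869  0.082 ] [ 1.55 -0.35  1.1 ] 0.0640857000580828 [ 0.31  0.33 -0.44  2.05  0.28  0.52 -0.23] 8.7833
```

View pics/w11.png

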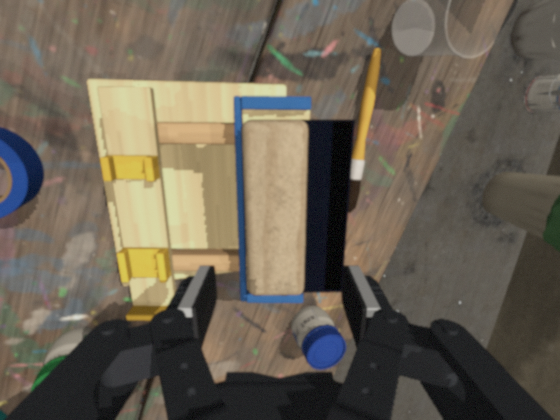

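```bash
python3 - <<'E'
from h import *
c=ld('w11')
im=cv2.imread('pics/w11.png'); cv2.imwrite('pics/w11A.png',cv2.resize(im[70:330,80:200],None,fx=2.3*2,fy=2.3,interpolation=cv2.INTER_CUBIC))
cv2.imwrite('pics/w11A.png',cv2.resize(im[140:330,85:200],None,fx=3.1,fy=3.1,interpolation=cv2.INTER_CUBIC))
print('sq grip',onframe(c,[(244.5,200),(307,200),(276,123),(272,296)],25,LED),'blade',onframe(c,[(349,200)],16,LED))
E
```

```text
sq grip [[-24.6  15.   25. ]
 [ 24.2  15.   25. ]
 [  0.1  72.9  25. ]
 [ -3.7 -72.6  25. ]] blade [[59.4 12.3 16. ]]
```

View pics/w11A.png

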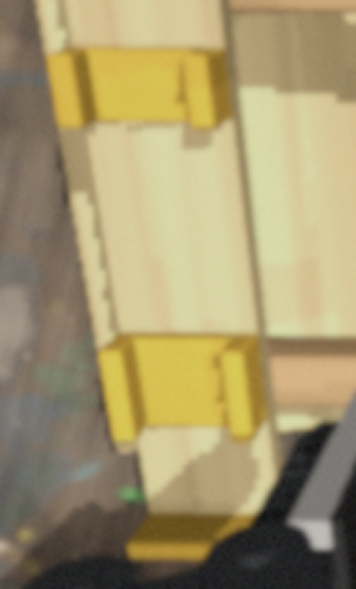

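```bash
python3 - <<'E'
from h import *
c=ld('w11'); N=frame(LED,[-121,0,0])
B=lambda x,y:((x+.5)/3.1-.5+85,(y+.5)/3.1-.5+140)
print('floor y edges 45 25 -40 -70',onframe(c,[B(130,50),B(140,121),B(175,337),B(185,424)],0,N)[:,1])
print('stop inner bottom',onframe(c,[B(200,516)],0,N))
print('near outer top x-21',onframe(c,[B(47,56),B(62,128),B(100,345),B(115,445)],9,N)[:,0])
print('far inner top x14',onframe(c,[B(181,56),B(190,128),B(222,345),B(233,438)],9,N)[:,0])
print('near inner base x-14',onframe(c,[B(86,56),B(96,121),B(130,345),B(141,424)],0,N)[:,0])
im=cv2.imread('pics/w11.png'); cv2.imwrite('pics/w11B.png',cv2.resize(im[145:295,95:180],None,fx=5,fy=4,interpolation=cv2.INTER_CUBIC))
E
```

```text
floor y edges 45 25 -40 -70 [ 45.9  26.6 -38.4 -67.7]
stop inner bottom [[  -3.9 -100.9    0. ]]
near outer top x-21 [-19.9 -19.4 -20.1 -21.3]
far inner top x14 [14.8 14.5 14.8 14.1]
near inner base x-14 [-14.6 -14.9 -16.4 -17.3]
```

View pics/w11B.png

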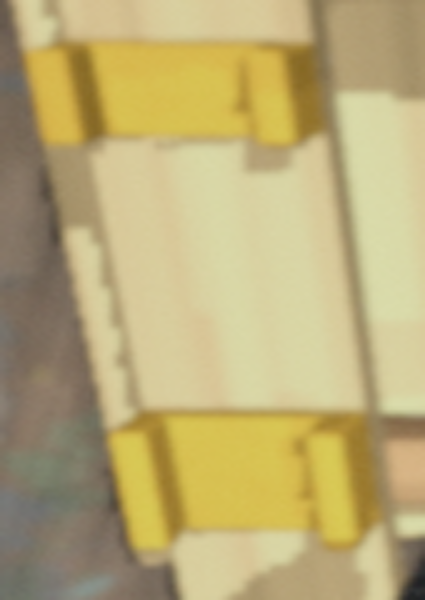

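```bash
python3 - <<'E'
from h import *
go([.48,.35,.2],toolR(.17))
E
```

```text
row [ 0.015 -0.088  0.285] [-37.2   7.1 387.6] rows>= 9.3 clk 8.83
```

Call:
send_rows(
  series="0 0 0 0 -15 30 0.6;0.015 -0.088 0.285 -37 7 388 0.6;0.015 -0.088 0.285 -37 7 388 0.6;0.015 -0.088 0.285 -37 7 388 0.6;0.015 -0.088 0.285 -37 7 388 0.6;0.015 -0.088 0.285 -37 7 388 0.6;0.015 -0.088 0.285 -37 7 388 0.6;0.015 -0.088 0.285 -37 7 388 0.6;0.015 -0.088 0.285 -37 7 388 0.6;0.015 -0.088 0.285 -37 7 388 0.6;0.015 -0.088 0.285 -37 7 388 0.6;0.015 -0.088 0.285 -37 7 388 0.6;0.015 -0.088 0.285 -37 7 388 0.6",
)

```text
clock: 9.92
position: [0.4793, 0.35, 0.1971]
tool_rot: [-1.57, 0.004, 0.17]
force: [-0.6, -1.1, -0.7]
grip_width: 0.0512
```

```bash
python3 snap.py w12
```

```text
[0.4793 0.35   0.1971] [-1.5696  0.0045  0.1702] [-0.55 -1.15 -0.68] 0.051186517506830995 [-0.38  0.56 -0.5   1.71  0.31  0.95 -0.83] 9.9167
```

View pics/w12.png

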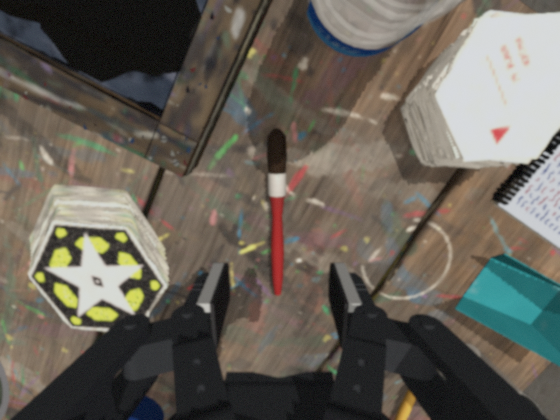

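```bash
python3 - <<'E'
from h import *
c=ld('w12')
p=onz(c,[(276,129),(278.2,295)],.010); d=p[1]-p[0]; print(p.round(4).tolist(),np.linalg.norm(d),'yaw',np.arctan2(d[1],d[0]),p.mean(0))
print(onz(c,[(273,292),(284,292),(270,180),(285,180)],.010).round(4).tolist())
for z in (.03,.06,.09): print(z,'stack edge',onz(c,[(168,280),(165,255)],z).round(3).tolist())
print('bottle',onz(c,[(310,10),(355,52),(420,30)],.0).round(3).tolist(),'frame corner',onz(c,[(190,170)],.04).round(3), onz(c,[(405,150)],.06).round(3))
t=cams.get_calibration('top'); print('top star', onz(t,[(241,280),(215,280)],.08).round(3).tolist(),'cap',onz(t,[(78,181)],.2).round(3),'bottle base',onz(t,[(112,200)],.02).round(3))
P=p.mean(0)
go([P[0],P[1],.09],toolR(np.arctan2(d[1],d[0])+np.pi/2))
E
```

```text
[[0.4649, 0.4108, 0.01], [0.4997, 0.2206, 0.01]] 0.19335793422071612 yaw -1.3899920715110752 [0.48229084 0.31571273 0.01      ]
[[0.4928, 0.2237, 0.01], [0.5058, 0.2259, 0.01], [0.4673, 0.3583, 0.01], [0.4829, 0.361, 0.01]]
0.03 stack edge [[0.373, 0.232, 0.03], [0.369, 0.262, 0.03]]
0.06 stack edge [[0.383, 0.252, 0.06], [0.378, 0.279, 0.06]]
0.09 stack edge [[0.392, 0.272, 0.09], [0.388, 0.296, 0.09]]
bottle [[0.478, 0.521, 0.0], [0.528, 0.494, 0.0], [0.584, 0.523, 0.0]] frame corner [[0.391 0.362 0.04 ]] [[0.578 0.416 0.06 ]]
top star [[0.289, 0.135, 0.08], [0.287, 0.208, 0.08]] cap [[0.536 0.565 0.2  ]] bottle base [[0.516 0.537 0.02 ]]
row [-0.001 -0.012 -0.004] [ -2.6 107.2 -34. ] rows>= 2.7 clk 9.97
```

Call:
send_rows(
  series="0 -0.012 -0.004 -2.6 50 -34 0.45;0 -0.012 -0.004 -2.6 107 -34 0.45;0 -0.012 -0.004 -2.6 107 -34 0.45;0 -0.012 -0.004 -2.6 107 -34 0.45;0 -0.012 -0.004 -2.6 107 -34 0.45",
)

```text
clock: 10.38
position: [0.482, 0.3158, 0.0902]
tool_rot: [-1.57, 0.002, 0.181]
force: [0.6, 1.9, 0.8]
grip_width: 0.0385
```

```bash
python3 snap.py w13;  python3 - <<'E'
from h import *
go([.4823,.3157,.02],toolR(.181))
E
```

```text
[0.482  0.3158 0.0902] [-1.5698  0.0018  0.1809] [0.56 1.85 0.84] 0.03850363801968806 [-0.37  0.68 -0.44  1.83  0.41  0.72 -0.86] 10.3833
row [-0.002  0.     0.001] [-0.6 71.6 -1.4] rows>= 1.7 clk 10.43
```

View pics/w13.png

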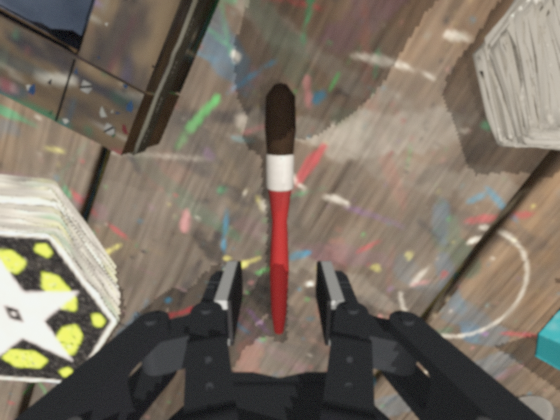

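Call:
send_rows(
  series="0 0 0 -0.5 35 -0.5 0.45;0 0 0 -0.5 58 -0.5 0.45;0 0 0 -0.5 67 -0.5 0.45;0 0 0 -0.5 70 -0.5 0.45;0 0 0 -0.5 70 -0.5 0.45;0 0 0 -0.5 70 -0.5 0.3;0 0 0 -0.5 70 -0.5 0.15;0 0 0 -0.5 70 -0.5 0.1;0 0 0 -0.5 70 -0.5 0.1;0 0 0 -0.5 70 -0.5 0.1;0 0 0 -0.5 70 -0.5 0.1",
  force=35,
)

```text
clock: 11.35
position: [0.4824, 0.3171, 0.022]
tool_rot: [-1.568, -0.002, 0.182]
force: [-0.9, -1.1, 9.0]
grip_width: 0.0167
```

```bash
python3 snap.py w14
```

```text
[0.4824 0.3171 0.022 ] [-1.5679 -0.0023  0.182 ] [-0.93 -1.08  9.02] 0.016689314236857565 [-0.42  0.78 -0.38  1.85  0.48  0.6  -0.92] 11.35
```

View pics/w14.png

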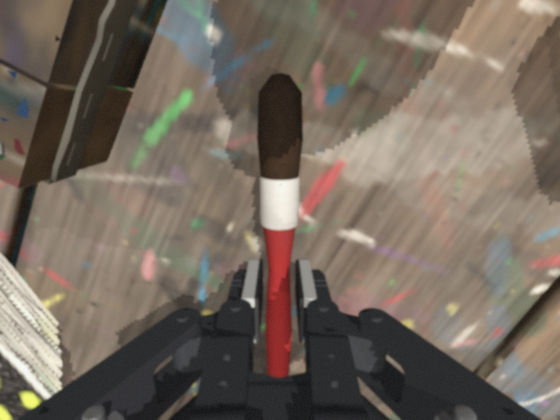

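Call:
send_rows(
  series="0 0 0 0 -10 0 0.1;0 0 0 0 -30 0 0.1;0 0 0 0 -60 0 0.1;0 0 0 0 -100 0 0.1;0 0 0 0 -140 0 0.1;0 0 0 0 -170 0 0.1;0 0 0 0 -170 0 0.1;0 0 0 0 -170 0 0.1",
)

```text
clock: 12.07
position: [0.4824, 0.3165, 0.1932]
tool_rot: [-1.568, -0.004, 0.182]
force: [0.4, -0.3, -0.8]
grip_width: 0.017
```

```bash
python3 snap.py w15;python3 - <<'E'
from h import *
im=cams.grab_frame('scene')[:,:,::-1]; cv2.imwrite('pics/s15.png',im)
T0=monitor.observe()['position']
print('predicted tcp px',proj(cams.get_calibration('scene'),[T0]))
cv2.imwrite('pics/s15.png',cv2.resize(im[60:260,120:320],None,fx=3,fy=3,interpolation=cv2.INTER_CUBIC))
E
```

```text
[0.4824 0.3165 0.1932] [-1.5675 -0.0041  0.182 ] [ 0.4  -0.34 -0.83] 0.016992201989986452 [-0.32  0.54 -0.51  1.76  0.32  0.91 -0.78] 12.0667
predicted tcp px [[216.18733336 202.27713031]]
```

View pics/w15.png

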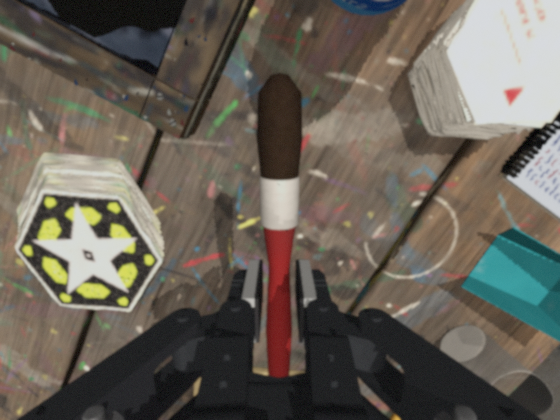

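View pics/s15.png

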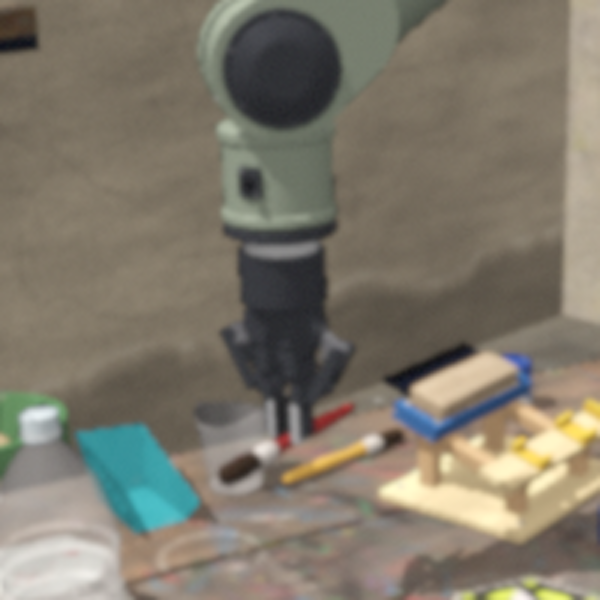

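```bash
python3 - <<'E'
from h import *
c=ld('w15'); s=monitor.observe(); R=Ro.from_euler('xyz',s['tool_rot'])
p=onz(c,[(280,73.5),(279.5,178),(279,240)],s['position'][2]-.012); print((R.inv().apply(p-s['position'])*1000).round(1))
N=frame(LED,[-121+.5,1.5,0]); N[2]=.0667
print(N)
go(frame(N,[0,0,80]),toolR(YAW,T))
E
```

```text
[[ 1.3 12.2 96.9]
 [ 1.1 12.1 50.5]
 [ 0.9 12.  17.9]]
[ 0.46195115 -0.03987505  0.0667    ]
row [-0.016  0.1   -0.28 ] [-105.6   46.3 -344.1] rows>= 8.7 clk 12.17
```

Call:
send_rows(
  series="-0.016 0.1 -0.28 -105 15 -344 0.1;-0.016 0.1 -0.28 -105 15 -344 0.1;-0.016 0.1 -0.28 -105 15 -344 0.1;-0.016 0.1 -0.28 -105 15 -344 0.1;-0.016 0.1 -0.28 -105 15 -344 0.1;-0.016 0.1 -0.28 -105 15 -344 0.1;-0.016 0.1 -0.28 -105 15 -344 0.1;-0.016 0.1 -0.28 -105 15 -344 0.1;-0.016 0.1 -0.28 -105 15 -344 0.1;-0.016 0.1 -0.28 -106 46 -344 0.1;-0.016 0.1 -0.28 -106 46 -344 0.1;-0.016 0.1 -0.28 -106 46 -344 0.1;-0.016 0.1 -0.28 -106 46 -344 0.1",
)

```text
clock: 13.25
position: [0.4397, -0.0406, 0.1434]
tool_rot: [-1.57, -0.279, 0.082]
force: [0.9, 0.8, -0.5]
grip_width: 0.0169
```

```bash
python3 snap.py w16; python3 - <<'E'
from h import *
N=frame(LED,[-121+.5,1.5,0]); N[2]=.0667
go(frame(N,[-.5,-1,25]),toolR(YAW,T))
E
```

```text
[ 0.4397 -0.0406  0.1434] [-1.5702 -0.2792  0.0822] [ 0.94  0.81 -0.48] 0.016858402559235652 [ 0.26  0.32 -0.35  2.35  0.47  0.23 -0.41] 13.25
row [-0.001  0.002  0.   ] [-0.8 55.2 -2.6] rows>= 1.3 clk 13.3
```

View pics/w16.png

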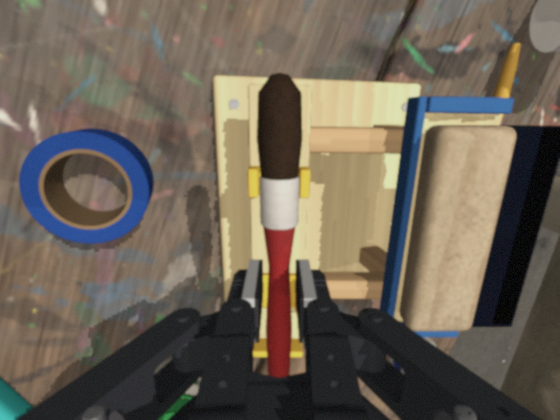

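Call:
send_rows(
  series="0 0 0 -0.4 20 -1 0.1;0 0 0 -0.6 40 -2 0.1;0 0 0 -0.8 50 -2.5 0.1;0 0 0 -0.8 55 -2.5 0.1;0 0 0 -0.8 55 -2.5 0.1",
)

```text
clock: 13.72
position: [0.4553, -0.041, 0.0905]
tool_rot: [-1.571, -0.282, 0.084]
force: [-0.9, -0.6, 0.2]
grip_width: 0.0172
```

```bash
python3 snap.py w17; python3 - <<'E'
from h import *
N=frame(LED,[-121+.5,1.5,0]); N[2]=.0667
go(frame(N,[-.5,-1,22]),toolR(YAW,T))
im=cams.grab_frame('scene')[:,:,::-1]; cv2.imwrite('pics/s17.png',cv2.resize(im[150:250,220:380],None,fx=5,fy=5,interpolation=cv2.INTER_CUBIC))
E
```

```text
[ 0.4553 -0.041   0.0905] [-1.5706 -0.2817  0.0842] [-0.86 -0.64  0.23] 0.017166618987868743 [ 0.28  0.47 -0.37  2.35  1.21  0.17 -1.13] 13.7167
row [-0.002  0.003  0.001] [-0.3  2.1 -0.5] rows>= 0.1 clk 13.77
```

View pics/w17.png

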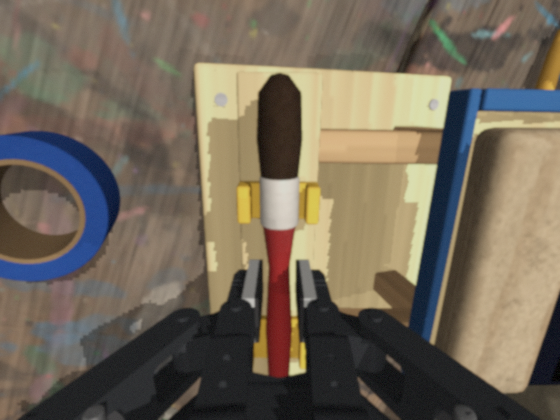

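View pics/s17.png

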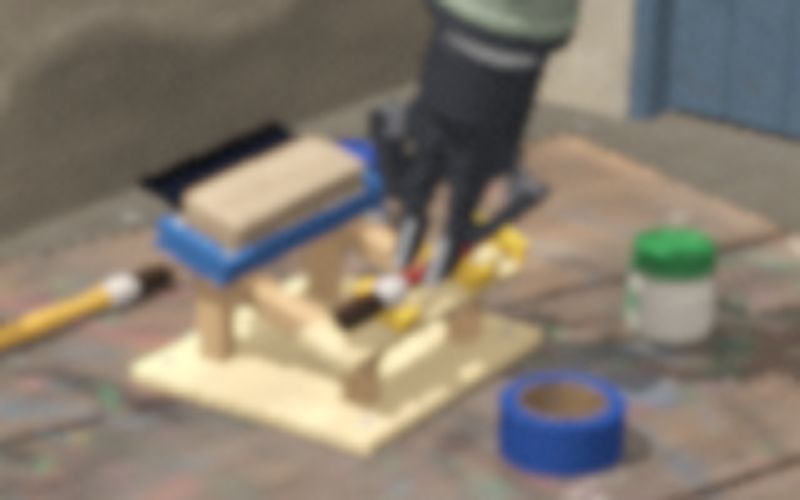

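Call:
send_rows(
  series="0 0 0.04 0.6 0 -0.3 0.1;0 0 0.08 1.4 0.5 -0.5 0.1;0 0 0.08 1.4 1.5 -0.5 0.1;0 0 0.08 1.4 1.5 -0.5 0.1;0 0 0.08 1.4 1.5 -0.5 0.1",
)

```text
clock: 14.23
position: [0.456, -0.043, 0.0896]
tool_rot: [-1.571, -0.202, 0.081]
force: [0.9, -0.7, 0.1]
grip_width: 0.0175
```

```bash
python3 snap.py w18; python3 - <<'E'
from h import *
N=frame(LED,[-121+.5,1.5,0]); N[2]=.0667
go(frame(N,[-.5,-1,22]),toolR(YAW,T))
E
```

```text
[ 0.456  -0.043   0.0896] [-1.5713 -0.2016  0.0814] [ 0.89 -0.74  0.11] 0.017489463093613784 [ 0.42  0.51 -0.56  2.28  0.92  0.33 -0.83] 14.2333
row [ 0.001  0.001 -0.079] [-0.6  1.8  1.6] rows>= 0.6 clk 14.28
```

View pics/w18.png

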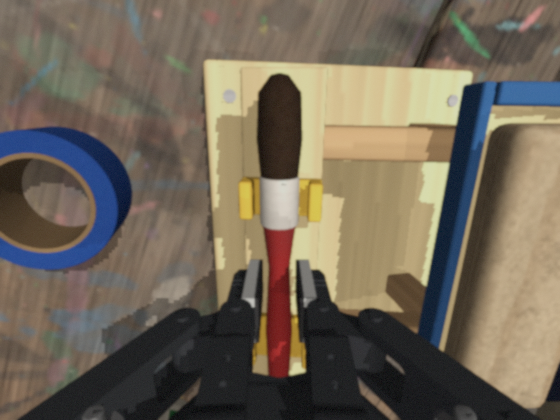

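Call:
send_rows(
  series="0 0 0 0 0.5 0.8 0.1;0 0 0 0 1.2 1.5 0.1;0 0 0 0 1.5 1.5 0.1;0 0 0 0 1.5 1.5 0.1",
)

```text
clock: 14.62
position: [0.456, -0.0417, 0.0884]
tool_rot: [-1.572, -0.201, 0.082]
force: [-10.4, -3.3, 23.8]
grip_width: 0.0164
```

```bash
python3 - <<'E'
from h import *
N=frame(LED,[-121+.5,1.5,0]); N[2]=.0667
go(frame(N,[-.5,-1,22]),toolR(YAW,T)); print(monitor.observe()['qpos'].round(2))
E
```

```text
row [ 0.001  0.001 -0.079] [-0.7  0.6  0.3] rows>= 0.6 clk 14.62
[ 0.41  0.52 -0.56  2.28  0.92  0.33 -0.84]
```

Call:
send_rows(
  series="0 0 0 0 -0.8 0 0.1;0 0 0 0 -0.8 0 0.1;0 0 0 0 -0.8 0 0.22;0 0 0 0 -0.8 0 0.32;0 0 0 0 -0.8 0 0.42;0 0 0 0 -0.8 0 0.42;0 0 0 0 -0.8 0 0.42;0 0 0 0 -6 0 0.42;0 0 0 0 -15 0 0.42;0 0 0 0 -30 0 0.42;0 0 0 0 -60 0 0.42;0 0 0 0 -95 0 0.42;0 0 0 0 -130 0 0.42;0 0 0 0 -130 0 0.42",
)

```text
clock: 15.78
position: [0.4311, -0.0442, 0.22]
tool_rot: [-1.573, -0.205, 0.08]
force: [1.2, 0.2, 0.4]
grip_width: 0.0359
```

```bash
python3 snap.py w19
```

```text
[ 0.4311 -0.0442  0.22  ] [-1.5727 -0.2045  0.0798] [1.19 0.24 0.44] 0.03587707106422545 [ 0.82  0.26 -0.97  2.21  0.41  0.61 -0.35] 15.7833
```

View pics/w19.png

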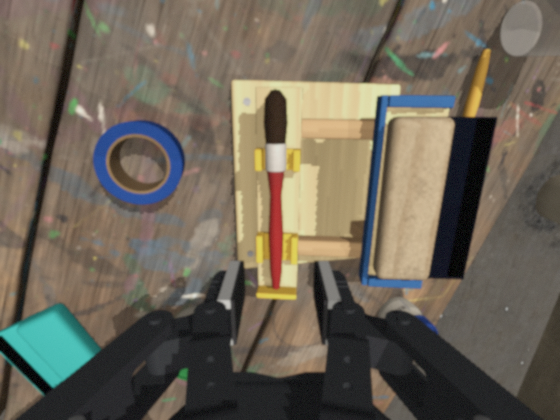

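```bash
python3 - <<'E'
from h import *
c=ld('w19'); N=frame(LED,[-121+.5,1.5,0]); N[2]=.0667
print('brush tip/end',onframe(c,[(275,90),(276,289)],10,N),'ferrule sides',onframe(c,[(266,158),(285.5,158)],10,N),'handle',onframe(c,[(270.5,250),(281,250)],10,N))
print('wall in',onframe(c,[(261,160),(290.5,160),(264.5,250),(291,250)],9,N))
print('stop',onframe(c,[(276,291)],12,N))
print('grip',onframe(c,[(384,200),(443,200)],25,LED),'blade',onframe(c,[(482,200)],16,LED),'ends',onframe(c,[(420,119),(405,281)],25,LED))
im=cv2.imread('pics/w19.png'); cv2.imwrite('pics/w19A.png',cv2.resize(im[75:305,225:345],None,fx=2.6*1.3,fy=2.6,interpolation=cv2.INTER_CUBIC))
a=cams.grab_frame('scene')[:,:,::-1]; cv2.imwrite('pics/s19.png',cv2.resize(a[150:250,220:380],None,fx=5,fy=5,interpolation=cv2.INTER_CUBIC))
E
```

```text
brush tip/end [[ -1.9  94.3  10. ]
 [ -1.8 -99.2  10. ]] ferrule sides [[-10.3  37.1  10. ]
 [  7.3  37.3  10. ]] handle [[ -7.2 -54.4  10. ]
 [  3.4 -54.   10. ]]
wall in [[-15.   35.1   9. ]
 [ 11.8  35.4   9. ]
 [-13.3 -55.1   9. ]
 [ 13.3 -54.2   9. ]]
stop [[  -1.7 -100.4   12. ]]
grip [[-26.5   5.8  25. ]
 [ 23.1   6.8  25. ]] blade [[60.7  5.  16. ]] ends [[ -5.6  73.3  25. ]
 [  1.7 -73.6  25. ]]
```

View pics/w19A.png

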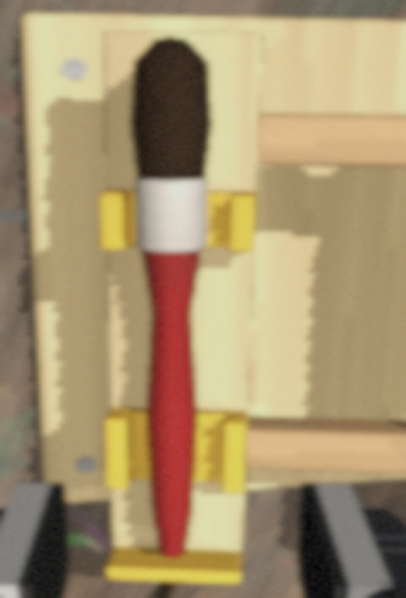

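View pics/s19.png

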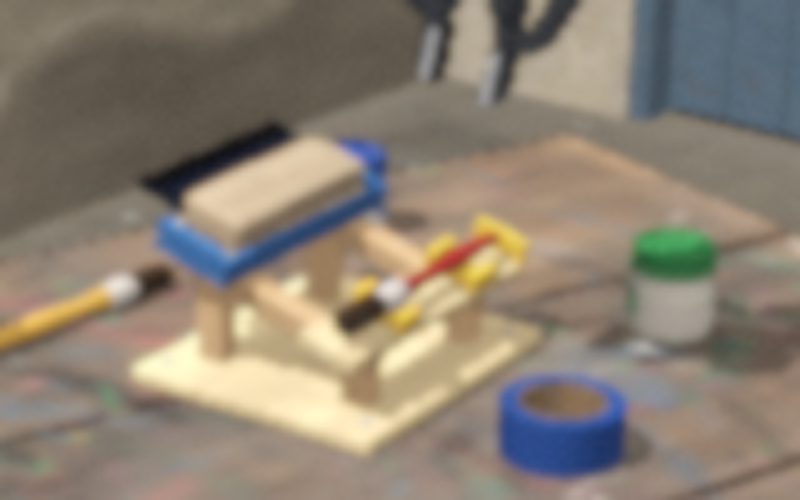

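```bash
python3 - <<'E'
from h import *
c=ld('w19'); N=frame(LED,[-121+.5,1.5,0]); N[2]=.0667
B=lambda y:(225+170/3.38,75+y/2.6)
print('stop inner top',onframe(c,[B(568),B(572)],12,N),'stop inner foot',onframe(c,[B(552)],0,N),'handle end',onframe(c,[B(555)],10,N))
a=cams.grab_frame('top')[:,:,::-1]; cv2.imwrite('pics/t19.png',a)
b=cv2.imread('pics/top0.png'); d=cv2.absdiff(a.astype('uint8'),b).max(2)
cv2.imwrite('pics/t19A.png',np.vstack([cv2.resize(a[120:300,140:440],None,fx=1.6,fy=1.6),cv2.cvtColor(cv2.resize(d[120:300,140:440],None,fx=1.6,fy=1.6),cv2.COLOR_GRAY2BGR)]))
E
```

```text
stop inner top [[  -2.4 -103.4   12. ]
 [  -2.4 -105.3   12. ]] stop inner foot [[  -3.5 -103.7    0. ]] handle end [[ -2.6 -98.6  10. ]]
```

View pics/t19A.png

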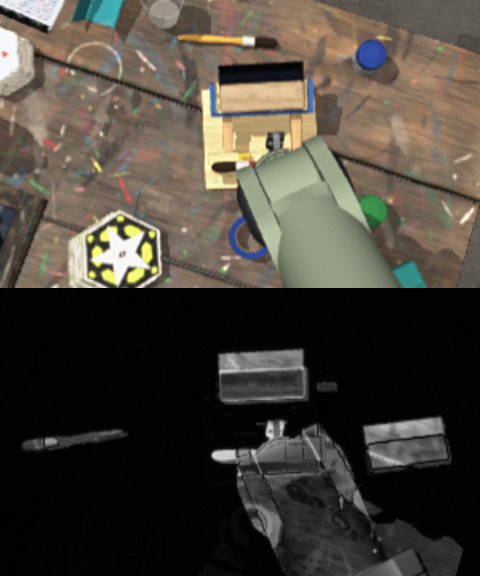

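```bash
python3 -c "
from h import *
print(bot.job_done(), monitor.observe()['clock'])"
```

```text
the job is handed in; nothing more can be done
the job is handed in; nothing more can be done
```

I placed the squeegee first, then the red brush, both on the drying rest, and handed the job in at about 16 s on the robot's clock.

- **Squeegee:** it lies flat on the ledge between both blue cheeks. The grip is about 2–3 mm from the lip and parallel to it, and the blade points up the slope into free air.
- **Red brush:** it sits between the walls of both yellow notches. The handle ends about 5 mm short of the end stop (7 mm was the stated ideal), and the bristles are out past the far notch. I took it as resting on the floors from the contact force when I set it down (about 26 N) and from the pictures afterwards.
- **Other objects:** comparing the top pictures before and after, the only changes are the two tools and the arm itself. Where the arm blocks the top view, I saw the green pot and the blue tape roll in the scene picture, where they looked undisturbed.

- **Near a joint limit:** while lowering the brush at the full 0.28 rad tilt, joint 6 came close to its limit (0.17 against 0.16). I eased the tool back to about 0.20 rad and let the brush settle on release.
- **Measurement disagreement:** different views disagreed by 1–3 mm on the brush and notch position along the rest. Those differences were within the clearances.
- **At hand-in:** the gripper was about 130 mm clear of everything. No verdict was reported.

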